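# Set the running clearance of a hold-down guide

### The arm

A 6-joint arm with a two-finger parallel gripper is mounted at the origin on a cart in front of the work surface, level with it; the furniture and walls round the work are solid. World frame = base frame: x ahead of the robot, y to its left, z up, the work surface at z = 0. Lengths are in m, angles in rad, forces in N, time in s.
With the tool pointing down it reaches from about 0.25 to 0.725 m from the base axis. Payload 4 kg.
Tool frame: the origin (TCP) lies on the centre line of the jaws, within the pads' length; the fingertips stand 11 mm ahead of it and the grasp point (between the pads) lies 8 mm behind it; z points along the fingers, x is the direction in which the jaws open and shut, and the axes are right-handed (so a half turn about z gives the same grasp; the last joint's range is limited). The gripper opens to 85 mm and grips with 20 to 120 N. Pads are 22 mm wide; open, the fingers measure 114 mm over their backs; the gripper's body (76 mm by 85 mm) begins 54 mm behind the grasp point. The pads swing forward as they close: fully open they stand 13 mm farther back than shut.
Start: joints at [1.264, 0.241, 0.005, 1.335, 0, 1.571], TCP at [0.151, 0.477, 0.21] pointing down, gripper open.
Joint ranges: [-2.72, 2.72], [-1.05, 1.87], [-1.09, 1.28], [-1.99, 2.15], [-1.42, 1.44], [-3.14, 3.14]. Speed limits (rad/s): [2.79, 2.79, 3.14, 3.14, 3.14, 3.14].

### API

Orientations are given as a unit quaternion [x, y, z, w].
In Python, from workcell import bot, viewer, order gives the robot as it stands. The module is installed in compiled form; this text tells all that it offers.
- The arm moves only by the tool send_rows, never from a script. Its argument "increments" is a list that holds one entry, the list of rows, each a list of 4 numbers: the shift along the tool's x, y, z in m, then the turn about the tool's z in degrees. A call has exactly 8 rows; each row shifts and turns the pose as measured when the row begins, along the tool's axes as they then stand; what a row does not reach is not made up. A row lasts 1/10 s, in which the tool goes at most 50 mm and 8.59 degrees, less where a joint would pass 70% of its speed; a pose out of reach is approached as far as the arm can. A call is refused whole if a number of a shift passes 0.05 or a number of a turn 8.59, either way. A call with a gripper value outside its range is refused whole. "hand" is the closure, from -1 (fully open) to 1 (shut), so that 0 is half open, set as the call begins (left out, the last holds). The fingers move at their own pace and stop on an object; the grip force is fixed at half the most. Time passes only in rows, so rows that do not move let the fingers close, or fill a call up. It gives the time, the measured TCP pose, the force and the opening at its end, in the units of the state.
- bot.get_obs(): the state, without advancing time (a new reading comes with each control period).
- viewer.camera(name): name is "scene" or "top" or "wrist"; returns a dict with "image" (420x560x3 uint8, red, green, blue), "range_z" (420x560 float32, m along the optical axis (not along the pixel's ray), 0 where there is no reading), "camera_matrix" (3x3 intrinsics, pixels), "dist" ([k1, k2, p1, p2, k3] as OpenCV has them; the pictures are not rectified), "eye" and "rotation" of the camera in the world. Camera axes: x right, y down, z forward; pixel columns grow to the right and rows downward; lengths in m; the calibration is good to about 2 mm. A picture is of the moment at which its call begins.
- order.job_done(): hands the job in, once; it reports no verdict.
The state is a dict: "clock": time; "joint_pos": joint angles; "joint_vel": joint speeds; "tau": joint torques, N m; "eef_pos": TCP position; "tool_rot": TCP orientation; "ft_force": force on the tool from outside, world axes, zero at the start; "ft_torque": the same for the moment, N m; "grip_width": finger opening in m.
Only numpy, scipy, OpenCV 4.12 (cv2) and the standard library are available. Lean on these libraries where they do the work, as an engineer would, in place of code of your own. Each camera call takes 0.05 s, during which the arm holds its last target.

### The job

Slide the wooden blank along the trough of the hold-down guide until its end is fully home against the dark end stop, then turn the black thumbscrew clockwise (seen from above) until the orange shoe seats on the blank and the screw stops. Then back the thumbscrew off a quarter turn so that blanks will run freely, and finish while still gripping it there, holding it still for the locknut to be tightened. Leave the blank home and the other things on the bench undisturbed.

Things in the scene. Friction and masses are not known exactly. Their poses are not given: they have to be found in the camera images.
- guide: hold-down guide, fixed to the bench: plywood base 116 (x) x 300 (y) x 12 mm, origin at the centre of its underside, z up. Its top is the bed. A trough runs along y over its whole length, 56 mm wide between two wooden fences (18 mm wide, tops 22 mm above the bench), open at the -y end, closed at +y by the end stop. The blank is pushed toward +y
- end_stop (a point): middle of the face of the dark wooden end stop that closes the trough: guide y = +115 mm; the stop is 14 mm thick, its top 38 mm above the bench
- bridge_top (a point): centre of the top of the aluminium bridge that spans the trough: guide x = 0, y = +60 mm, 61 mm above the bench. The bridge is 30 mm wide along y and 96 mm long along x, its underside 49 mm above the bench; a flat brass locknut lies on it up to 66 mm
- trough_home (a point): point fixed in the guide where the blank's centre is when its end touches the end stop: guide x = 0, y = +40 mm, 21 mm above the bench
- blank_center (a point): centre (half-way up) of the pale hardwood blank, 52 x 150 x 18 mm with round ends, 150 mm along its y axis; it lies flat on the bed, along the trough, drawn back 55 to 80 mm from home, and slides freely (about 80 g). Its near (-y) end is 75 mm from this centre and can be pushed by shut fingers reaching into the trough
- wing_grip (a point): grip point of the thumbscrew, on its vertical axis (guide x = 0, y = +60 mm), 89 mm above the bench. The wing is a black upright bar 44 mm long along this frame's x, 12 mm thick along its y (grasp across this), 72 to 102 mm above the bench, a red mark on one end of its top; under it a round steel collar, 26 mm diameter, 67 to 72 mm. It turns but stays at this height
- thumbscrew (a joint): angle of the thumbscrew, rad, growing clockwise seen from above (tightening). 0: shoe just touches the top of a blank in the trough; negative: shoe raised 1.27 mm per rad; it stops hard at +0.12. Starts between -3.0 and -2.2, stays where left; turning takes about 0.06 N m. At 0 the wing's x axis points along (0.71, -0.71) in guide x, y
- shoe: orange flat pressure shoe under the bridge, 44 x 30 x 8 mm, origin at the centre of its underside; it goes straight down and up as the thumbscrew is turned, without turning itself
- blank: the blank itself, origin at the centre of its underside, axes as point blank_center
- cork_block: bystander: cork sanding block 65 x 110 x 29 mm, loose
- tape_measure: bystander: grey pocket tape measure with a red face and yellow tongue 64 x 103 x 36 mm, loose
- pencil: bystander: red flat carpenter pencil 8 x 179 x 8 mm, loose
- screwdriver: bystander: black-handled screwdriver 28 x 217 x 30 mm, loose

How it is judged:
On the way, in this order (a step that is already met when the one before it is completed fails the run):
1. the blank is home: its end against the end stop, within 4 mm (distance between blank_center and trough_home below 0.004 m), for 0.2 s.
2. the thumbscrew is turned in until the shoe is seated on the blank (value of joint thumbscrew above -0.02 rad and contact force between shoe and blank above 0.3 N and distance between blank_center and trough_home below 0.005 m), for 0.2 s.
At the end, for the whole second after the job is handed in: The thumbscrew stands still a quarter turn back from its seat (joint between -1.8 and -1.1 rad), gripped by the fingers with more than 2 N; the shoe no longer presses on the blank; the blank lies still, home within 5 mm (value of joint thumbscrew between -1.8 and -1.1 rad and velocity of joint thumbscrew between -0.1 and 0.1 rad/s and contact force between the fingers and thumbscrew above 2 N and contact force between shoe and blank below 0.2 N and distance between blank_center and trough_home below 0.005 m and linear speed of blank below 0.02 m/s); the arm keeps its last pose, push and grip.
It fails at once if a bystander on the bench is moved more than 30 mm (distance of any of cork_block, tape_measure, pencil, screwdriver from where it was at the start of the episode above 0.03 m).
It also fails if it takes over 54 s, if anything falls off the work surface, if the arm or the gripper's body presses on something with over 40 N, if the wrist force passes 120 N, or if a joint passes its speed limit or range.

## Working session

There is one attempt and no reset: what is moved stays moved. The work goes in short steps, Python scripts to look and compute and a tool call to move; the robot and the scene stay as the last step left them, time stands still between calls to the robot, and variables do not carry over. Pictures are saved under pics/ and viewed, and the job is handed in when it is done.

Besides the shell and the picture viewer there is one more tool, called as name([rows], argument=value, ...), one row to a line, values as JSON. send_rows: Moves the arm, as the interface text tells. Its arguments: {"type":"object","properties":{"increments":{"type":"array","items":{"type":"array","items":{"type":"array","items":{"type":"number"}}}},"hand":{"type":"number"}},"required":["increments"]}

```bash
mkdir -p pics; cat > h.py <<'E'
import numpy as np, cv2
from workcell import bot, viewer, order
def snap(n,f):
    c=viewer.camera(n); cv2.imwrite('pics/'+f,c['image'][:,:,::-1]); np.savez('pics/'+f[:-4]+'.npz',**c); return c
def ray(c,u,v):
    p=cv2.undistortPoints(np.array([[[u,v]]],float),np.array(c['camera_matrix']),np.array(c['dist']))[0,0]
    d=np.array(c['rotation'])@np.array([p[0],p[1],1]); return np.array(c['eye']),d
def onz(c,u,v,z):
    e,d=ray(c,u,v); return e+d*(z-e[2])/d[2]
E
python3 - <<'E'
from h import *
for n in ['scene','top']:
    c=snap(n,n+'0.png'); print(c['eye'],c['rotation'])
print(bot.get_obs())
E
```

```text
[-0.05835761 -1.31800701  0.71372898] [ 0.80911732 -0.21886657  0.12705886 -0.53036085]
[ 0.46788613 -0.09204453  1.25920294] [ 0.70910145 -0.70219975  0.03745154 -0.05184619]
{'clock': 0.1, 'joint_pos': array([ 1.26400902e+00,  2.41308669e-01,  3.85026082e-03,  1.33520156e+00,
       -1.05963618e-05,  1.57081073e+00]), 'joint_vel': array([ 2.62439296e-05, -2.33237398e-03,  4.63630586e-03,  1.10044750e-03,
       -6.07706500e-04, -8.36255697e-05]), 'tau': array([-1.54853519e-04, -3.73137903e+01,  2.53010166e+01,  1.08484738e-02,
       -2.24535057e-06, -5.76768372e-06]), 'eef_pos': array([0.15081776, 0.4760716 , 0.20911317]), 'tool_rot': array([ 8.06848841e-01,  5.90757209e-01, -7.48701529e-04,  5.54766139e-04]), 'ft_force': array([-0.04151392,  0.28326144, -0.31178251]), 'ft_torque': array([ 0.04055563,  0.01959374, -0.03126667]), 'grip_width': 0.08592931402676954}
```

```bash
sed -i "s/np.array(c\['rotation'\])@/Rotation.from_quat(c['rotation']).as_matrix()@/; 1a from scipy.spatial.transform import Rotation" h.py
```

```text
(no output)
```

View pics/top0.png

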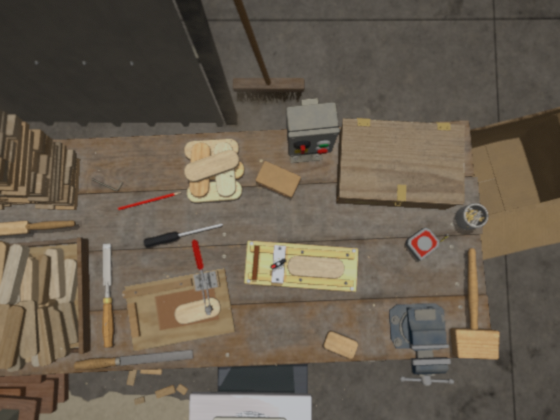

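View pics/scene0.png

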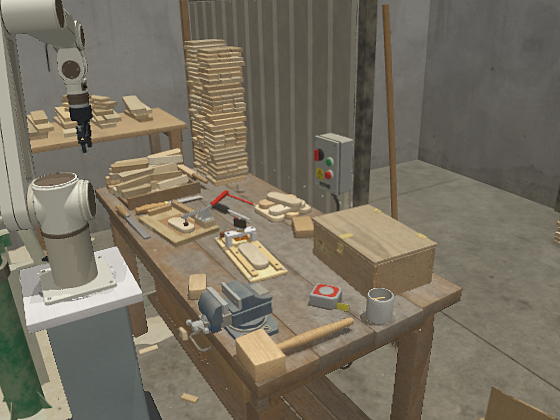

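```bash
python3 - <<'E'
from h import *
c=dict(np.load('pics/top0.npz'))
im=c['image'];cr=im[225:305,230:370];cv2.imwrite('pics/crop0.png',cv2.resize(cr,None,fx=5.5,fy=5.5,interpolation=cv2.INTER_CUBIC)[:,:,::-1])
for n,u,v,z in [('bl',245,284,.012),('tl',246,242,.012),('tr',357,247,.012),('br',356,290,.012),('wing',279,264,.1),('blankL',285,267,.03),('blankR',344,268,.03)]: print(n,onz(c,u,v,z))
E
```

```text
bl [0.43588312 0.01850241 0.012     ]
tl [0.54818917 0.01806115 0.012     ]
tr [ 0.53770685 -0.28102319  0.012     ]
br [ 0.42364687 -0.27705862  0.012     ]
wing [ 0.48841458 -0.07328065  0.1       ]
blankL [ 0.48194317 -0.08809454  0.03      ]
blankR [ 0.48107084 -0.24355972  0.03      ]
```

View pics/crop0.png

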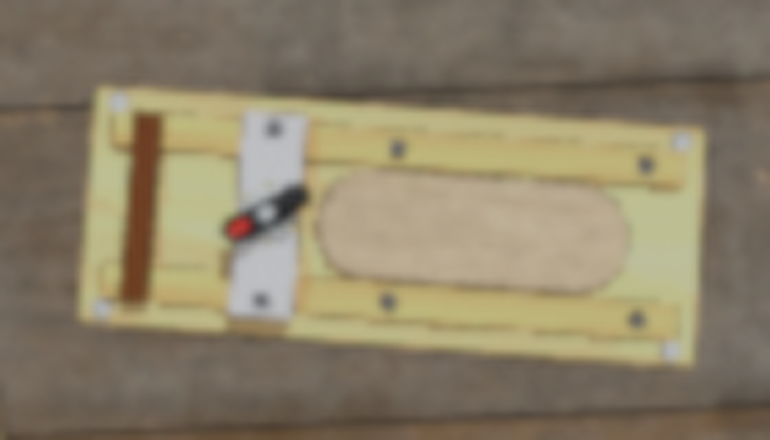

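```bash
cat >> h.py <<'E'
def st():
    o=bot.get_obs(); R=Rotation.from_quat(o['tool_rot']).as_matrix()
    psi=np.degrees(np.arctan2(R[1,0],R[0,0]))
    print('t%.2f'%o['clock'],'p',o['eef_pos'].round(4),'psi %.1f'%psi,'tilt',R[:,2].round(3),'q',o['joint_pos'].round(2),'F',o['ft_force'].round(1),'M',o['ft_torque'].round(2),'w %.4f'%o['grip_width'])
    return o,R,psi
def plan(target,psi_t,n):
    "n rows, linear in world, turning evenly about tool z"
    o,R,psi=st(); d=(np.array(target)-o['eef_pos'])/n
    t=-((psi_t-psi+180)%360-180)/n
    for i in range(n):
        a=np.radians(psi-t*i); c,s=np.cos(a),np.sin(a)
        print([round(d[0]*c+d[1]*s,4),round(d[0]*s-d[1]*c,4),round(-d[2],4),round(t,2)])
E
python3 - <<'E'
from h import *
c=dict(np.load('pics/top0.npz'))
def P(x,y,z): return onz(c,230+(x+.5)/5.5-.5,225+(y+.5)/5.5-.5,z)
TL,TR,BR,BL=[P(*q,.012)for q in [(97,87),(704,128),(693,366),(80,320)]]
print(TL,TR,BR,BL)
cen=(TL+TR+BR+BL)/4; yd=(TL+BL-TR-BR)/2; print('cen',cen,'yaw',np.degrees(np.arctan2(-yd[0],yd[1])),np.linalg.norm(yd))
print('blank ends',P(319,218,.03),P(630,240,.03)); print('wing ends',P(228,232,.102),P(306,193,.102))
plan([.48,-.28,.2],180,24)
E
```

```text
[0.55252688 0.01482009 0.012     ] [ 0.53540574 -0.28257761  0.012     ] [ 0.42065746 -0.27594273  0.012     ] [0.43910008 0.02088145 0.012     ]
cen [ 0.48692254 -0.1307047   0.012     ] yaw -3.425026390147936 0.29764257775292785
blank ends [ 0.48930087 -0.09488327  0.03      ] [ 0.48048047 -0.24391305  0.03      ]
wing ends [ 0.48130611 -0.05357245  0.102     ] [ 0.49924784 -0.08873249  0.102     ]
t0.10 p [0.1508 0.4761 0.2091] psi 72.4 tilt [-0.001 -0.002 -1.   ] q [ 1.26  0.24  0.    1.34 -0.    1.57] F [-0.   0.3 -0.3] M [ 0.04  0.02 -0.03] w 0.0859
[np.float64(-0.0259), np.float64(0.0226), np.float64(0.0004), np.float64(-4.48)]
[np.float64(-0.0276), np.float64(0.0205), np.float64(0.0004), np.float64(-4.48)]
[np.float64(-0.0291), np.float64(0.0183), np.float64(0.0004), np.float64(-4.48)]
[np.float64(-0.0304), np.float64(0.0159), np.float64(0.0004), np.float64(-4.48)]
[np.float64(-0.0316), np.float64(0.0135), np.float64(0.0004), np.float64(-4.48)]
[np.float64(-0.0325), np.float64(0.011), np.float64(0.0004), np.float64(-4.48)]
[np.float64(-0.0333), np.float64(0.0084), np.float64(
[... 716 characters left out ...]
0151), np.float64(0.0004), np.float64(-4.48)]
[np.float64(-0.0296), np.float64(-0.0175), np.float64(0.0004), np.float64(-4.48)]
[np.float64(-0.0281), np.float64(-0.0198), np.float64(0.0004), np.float64(-4.48)]
[np.float64(-0.0265), np.float64(-0.0219), np.float64(0.0004), np.float64(-4.48)]
[np.float64(-0.0247), np.float64(-0.0239), np.float64(0.0004), np.float64(-4.48)]
[np.float64(-0.0227), np.float64(-0.0258), np.float64(0.0004), np.float64(-4.48)]
[np.float64(-0.0207), np.float64(-0.0274), np.float64(0.0004), np.float64(-4.48)]
[np.float64(-0.0185), np.float64(-0.029), np.float64(0.0004), np.float64(-4.48)]
[np.float64(-0.0161), np.float64(-0.0303), np.float64(0.0004), np.float64(-4.48)]
```

send_rows([
  [[-0.026,0.023,0,-4.5],[-0.028,0.02,0,-4.5],[-0.029,0.018,0,-4.5],[-0.03,0.016,0,-4.5],[-0.032,0.014,0,-4.5],[-0.033,0.011,0,-4.5],[-0.033,0.008,0,-4.5],[-0.034,0.006,0,-4.5]],
], hand=1)

```text
clock: 0.9
eef_pos: [0.2643, 0.2176, 0.2055]
tool_rot: [0.57, 0.821, -0.004, 0.001]
ft_force: [0.8, 0.5, -0.2]
grip_width: 0.0004
```

send_rows([
  [[-0.034,0.003,0,-4.5],[-0.034,0,0,-4.5],[-0.034,-0.002,0,-4.5],[-0.034,-0.005,0,-4.5],[-0.034,-0.008,0,-4.5],[-0.033,-0.01,0,-4.5],[-0.032,-0.013,0,-4.5],[-0.031,-0.015,0,-4.5]],
])

```text
clock: 1.7
eef_pos: [0.3867, -0.0405, 0.2053]
tool_rot: [0.276, 0.961, -0.004, -0.002]
ft_force: [0.5, 0.4, 0.2]
grip_width: 0.0
```

```bash
python3 - <<'E'
from h import *
plan([.48,-.28,.2],180,8)
E
```

```text
t1.70 p [ 0.3867 -0.0405  0.2053] psi 148.0 tilt [-0.006 -0.007 -1.   ] q [-0.1   0.03 -0.26  1.29 -0.01 -1.11] F [0.5 0.4 0.2] M [ 0.06 -0.03  0.02] w 0.0000
[np.float64(-0.0258), np.float64(-0.0192), np.float64(0.0007), np.float64(-4.0)]
[np.float64(-0.0243), np.float64(-0.021), np.float64(0.0007), np.float64(-4.0)]
[np.float64(-0.0228), np.float64(-0.0226), np.float64(0.0007), np.float64(-4.0)]
[np.float64(-0.0212), np.float64(-0.0241), np.float64(0.0007), np.float64(-4.0)]
[np.float64(-0.0195), np.float64(-0.0256), np.float64(0.0007), np.float64(-4.0)]
[np.float64(-0.0176), np.float64(-0.0269), np.float64(0.0007), np.float64(-4.0)]
[np.float64(-0.0157), np.float64(-0.028), np.float64(0.0007), np.float64(-4.0)]
[np.float64(-0.0137), np.float64(-0.029), np.float64(0.0007), np.float64(-4.0)]
```

send_rows([
  [[-0.026,-0.019,0,-4],[-0.024,-0.021,0,-4],[-0.023,-0.023,0,-4],[-0.021,-0.024,0,-4],[-0.02,-0.026,0,-4],[-0.018,-0.027,0,-4],[-0.016,-0.028,0,-4],[-0.014,-0.029,0,-4]],
])

```text
clock: 2.5
eef_pos: [0.4836, -0.2906, 0.2021]
tool_rot: [-0.011, 1.0, -0.002, -0.006]
ft_force: [-0.3, -0.3, 0.2]
grip_width: 0.0002
```

```bash
python3 - <<'E'
from h import *
st(); c=snap('wrist','w1.png'); print(c['eye'])
E
```

```text
t2.50 p [ 0.4836 -0.2906  0.2021] psi -178.8 tilt [-0.012 -0.003 -1.   ] q [-0.54  0.38  0.18  1.38 -0.01 -2.13] F [-0.3 -0.3  0.2] M [-0.04 -0.03 -0.01] w 0.0002
[ 0.48631553 -0.35943302  0.3661036 ]
```

View pics/w1.png

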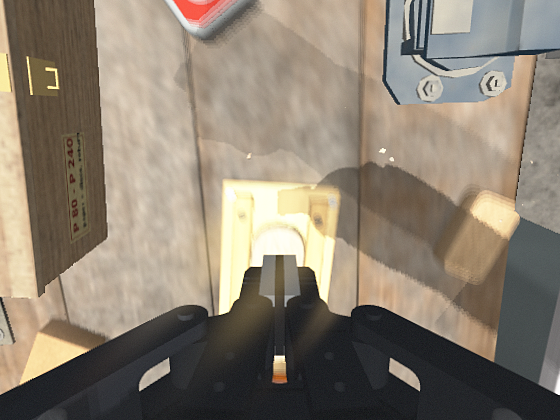

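```bash
python3 - <<'E'
from h import *
c=dict(np.load('pics/w1.npz'))
print(onz(c,222,181,.012),onz(c,341,184,.012),'blankend',onz(c,278,226,.03), 'fences',onz(c,252,230,.022),onz(c,310,230,.022))
cv2.imwrite('pics/w1c.png',cv2.resize(c['image'][150:300,180:380],None,fx=4,fy=4)[:,:,::-1])
E
```

```text
[ 0.53633635 -0.28973701  0.012     ] [ 0.42037412 -0.28896563  0.012     ] blankend [ 0.48129388 -0.25062574  0.03      ] fences [ 0.50657204 -0.24347419  0.022     ] [ 0.44967052 -0.24446704  0.022     ]
```

View pics/w1c.png

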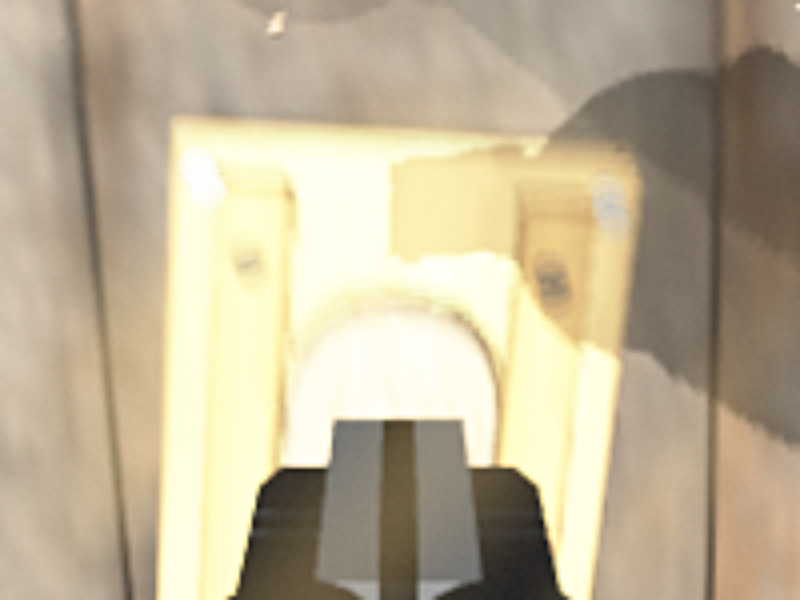

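```bash
python3 - <<'E'
from h import *
plan([.4775,-.286,.05],176.6,8)
E
```

```text
t2.55 p [ 0.4853 -0.2953  0.2012] psi -178.8 tilt [-0.011 -0.007 -1.   ] q [-0.54  0.39  0.18  1.38 -0.01 -2.13] F [ 4.2 -3.7  0.9] M [-0.28 -0.24  0.01] w 0.0002
[np.float64(0.001), np.float64(0.0012), np.float64(0.0189), np.float64(0.57)]
[np.float64(0.001), np.float64(0.0012), np.float64(0.0189), np.float64(0.57)]
[np.float64(0.001), np.float64(0.0012), np.float64(0.0189), np.float64(0.57)]
[np.float64(0.001), np.float64(0.0012), np.float64(0.0189), np.float64(0.57)]
[np.float64(0.001), np.float64(0.0011), np.float64(0.0189), np.float64(0.57)]
[np.float64(0.001), np.float64(0.0011), np.float64(0.0189), np.float64(0.57)]
[np.float64(0.001), np.float64(0.0011), np.float64(0.0189), np.float64(0.57)]
[np.float64(0.001), np.float64(0.0011), np.float64(0.0189), np.float64(0.57)]
```

send_rows([
  [[0.001,0.001,0.019,0.5],[0.001,0.001,0.019,0.5],[0.001,0.001,0.019,0.5],[0.001,0.001,0.019,0.5],[0.001,0.001,0.019,0.5],[0.001,0.001,0.019,0.5],[0.001,0.001,0.019,0.5],[0,0,0,0]],
])

```text
clock: 3.35
eef_pos: [0.474, -0.2897, 0.0585]
tool_rot: [0.025, 1.0, -0.002, -0.009]
ft_force: [-0.0, 0.5, 0.6]
grip_width: -0.0001
```

```bash
python3 - <<'E'
from h import *
plan([.4775,-.282,.033],176.6,8);c=snap('wrist','w2.png');c=snap('top','t2.png')
cr=c['image'][225:305,230:370];cv2.imwrite('pics/t2c.png',cv2.resize(cr,None,fx=5.5,fy=5.5,interpolation=cv2.INTER_CUBIC)[:,:,::-1])
E
```

```text
t3.35 p [ 0.474  -0.2897  0.0585] psi 177.1 tilt [-0.018 -0.003 -1.   ] q [-0.54  0.47 -0.08  1.04 -0.01 -2.06] F [-0.   0.5  0.6] M [ 0.    0.07 -0.01] w -0.0001
[np.float64(-0.0004), np.float64(0.001), np.float64(0.0032), np.float64(0.07)]
[np.float64(-0.0004), np.float64(0.001), np.float64(0.0032), np.float64(0.07)]
[np.float64(-0.0004), np.float64(0.001), np.float64(0.0032), np.float64(0.07)]
[np.float64(-0.0004), np.float64(0.001), np.float64(0.0032), np.float64(0.07)]
[np.float64(-0.0004), np.float64(0.001), np.float64(0.0032), np.float64(0.07)]
[np.float64(-0.0004), np.float64(0.001), np.float64(0.0032), np.float64(0.07)]
[np.float64(-0.0004), np.float64(0.001), np.float64(0.0032), np.float64(0.07)]
[np.float64(-0.0004), np.float64(0.001), np.float64(0.0032), np.float64(0.07)]
```

View pics/w2.png

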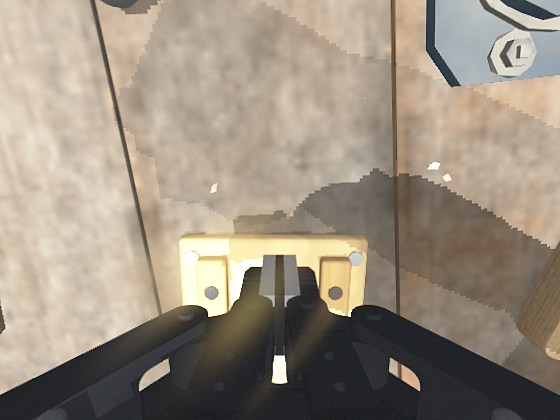

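View pics/t2c.png

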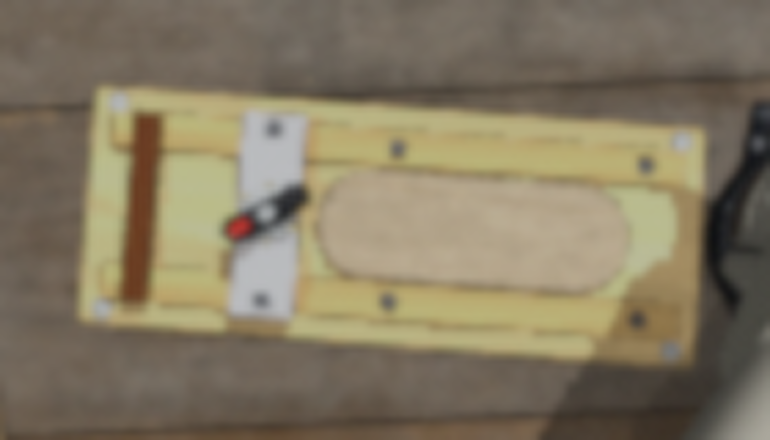

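send_rows([
  [[-0.001,0.001,0.006,0],[-0.001,0.001,0.006,0],[-0.001,0.001,0.006,0],[-0.001,0.002,0.004,0],[0,0.002,0.002,0],[0,0.002,0,0],[0,0.002,0,0],[0,0,0,0]],
])

```text
clock: 4.25
eef_pos: [0.484, -0.281, 0.0393]
tool_rot: [0.025, 1.0, -0.005, -0.003]
ft_force: [0.7, -0.6, -0.5]
grip_width: -0.0001
```

```bash
python3 - <<'E'
from h import *
o,R,psi=st()
g=lambda gy:np.array([.487,-.1307])+gy*np.array([.0597,.998])
print(g(40-75+0), g(-.035),g(.06))
plan([*g(-.05-.02),.033],176.6,8)
E
```

```text
t4.25 p [ 0.484  -0.281   0.0393] psi 177.2 tilt [-0.006 -0.01  -1.   ] q [-0.52  0.49 -0.1   0.98 -0.01 -2.04] F [ 0.7 -0.6 -0.5] M [0.05 0.03 0.  ] w -0.0001
[ -1.6025 -35.0607] [ 0.4849105 -0.16563  ] [ 0.490582 -0.07082 ]
t4.25 p [ 0.484  -0.281   0.0393] psi 177.2 tilt [-0.006 -0.01  -1.   ] q [-0.52  0.49 -0.1   0.98 -0.01 -2.04] F [ 0.7 -0.6 -0.5] M [0.05 0.03 0.  ] w -0.0001
[np.float64(0.0006), np.float64(0.01), np.float64(0.0008), np.float64(0.07)]
[np.float64(0.0007), np.float64(0.01), np.float64(0.0008), np.float64(0.07)]
[np.float64(0.0007), np.float64(0.01), np.float64(0.0008), np.float64(0.07)]
[np.float64(0.0007), np.float64(0.01), np.float64(0.0008), np.float64(0.07)]
[np.float64(0.0007), np.float64(0.01), np.float64(0.0008), np.float64(0.07)]
[np.float64(0.0007), np.float64(0.01), np.float64(0.0008), np.float64(0.07)]
[np.float64(0.0007), np.float64(0.01), np.float64(0.0008), np.float64(0.07)]
[np.float64(0.0007), np.float64(0.01), np.float64(0.0008), np.float64(0.07)]
```

send_rows([
  [[0.001,0,0.002,0],[0.001,0,0.002,0],[0.001,0.001,0.002,0],[0.001,0.002,0.001,0],[0.001,0.004,0.001,0],[0,0.004,0,0],[0,0.005,0,0],[0,0.005,0,0]],
])

```text
clock: 5.05
eef_pos: [0.4796, -0.2589, 0.0308]
tool_rot: [0.025, 1.0, -0.005, -0.003]
ft_force: [0.3, 0.4, -0.2]
grip_width: 0.0001
```

```bash
python3 - <<'E'
from h import *
st()
E
```

```text
t5.05 p [ 0.4796 -0.2589  0.0308] psi 177.1 tilt [-0.006 -0.01  -1.   ] q [-0.49  0.47 -0.16  0.94 -0.01 -2.01] F [ 0.3  0.4 -0.2] M [-0.01 -0.03 -0.  ] w 0.0001
```

send_rows([
  [[0,0.005,0,0],[0,0.005,0,0],[0,0.005,0,0],[0,0.005,0,0],[0,0.005,0,0],[0,0.005,0,0],[0,0.005,0,0],[0,0.005,0,0]],
])

```text
clock: 5.85
eef_pos: [0.4822, -0.2149, 0.0307]
tool_rot: [0.025, 1.0, -0.005, -0.002]
ft_force: [0.6, 0.3, 0.2]
grip_width: -0.0003
```

```bash
python3 - <<'E'
from h import *
st()
E
```

```text
t5.85 p [ 0.4822 -0.2149  0.0307] psi 177.2 tilt [-0.005 -0.01  -1.   ] q [-0.41  0.44 -0.2   0.92 -0.01 -1.93] F [0.6 0.3 0.2] M [ 0.01 -0.02 -0.03] w -0.0003
```

send_rows([
  [[0,0.004,0,0],[0,0.004,0,0],[0,0.004,0,0],[0,0.003,0,0],[0,0.003,0,0],[0,0.003,0,0],[0,0.003,0,0],[0,0.003,0,0]],
])

```text
clock: 6.65
eef_pos: [0.4837, -0.1854, 0.0304]
tool_rot: [0.025, 1.0, -0.005, -0.002]
ft_force: [-0.3, 0.1, 0.2]
grip_width: -0.0
```

```bash
python3 - <<'E'
from h import *
st();c=snap('top','t3.png')
cr=c['image'][225:305,230:370];cv2.imwrite('pics/t3c.png',cv2.resize(cr,None,fx=5.5,fy=5.5,interpolation=cv2.INTER_CUBIC)[:,:,::-1])
E
```

```text
t6.65 p [ 0.4837 -0.1854  0.0304] psi 177.2 tilt [-0.005 -0.01  -1.   ] q [-0.36  0.43 -0.23  0.91 -0.01 -1.88] F [-0.3  0.1  0.2] M [-0.01 -0.03  0.  ] w -0.0000
```

View pics/t3c.png

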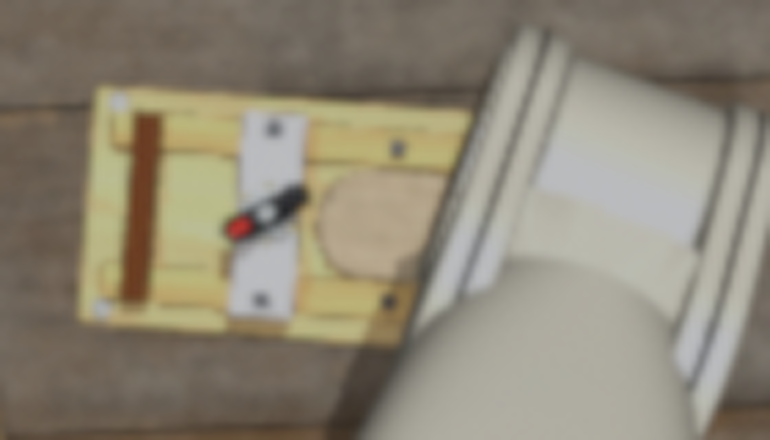

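```bash
python3 - <<'E'
from h import *
c=snap('wrist','w4.png');c=snap('scene','s4.png')
cv2.imwrite('pics/s4c.png',cv2.resize(c['image'][190:300,170:320],None,fx=5,fy=5,interpolation=cv2.INTER_CUBIC)[:,:,::-1])
E
```

```text
(no output)
```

View pics/w4.png

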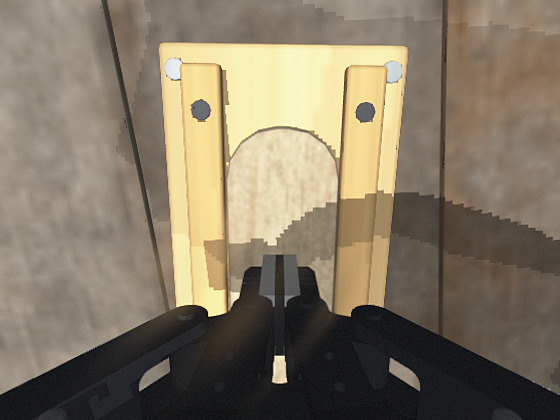

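View pics/s4c.png

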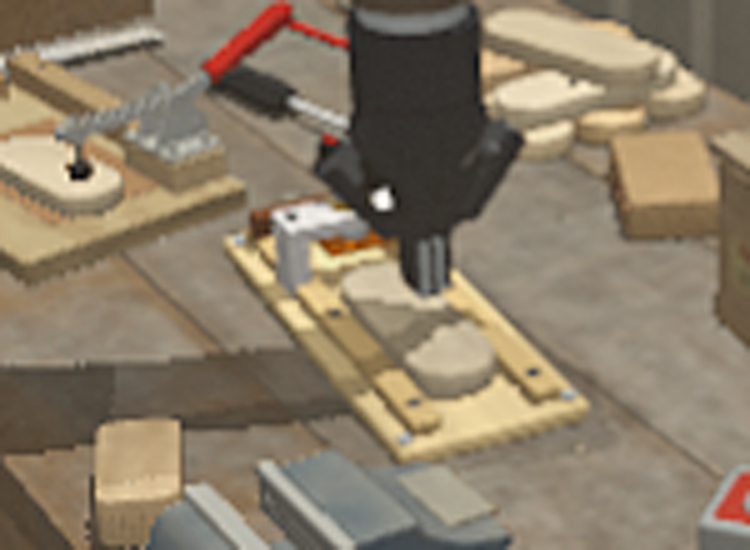

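```bash
python3 - <<'E'
from h import *
def pt(c,u,v):
    z=c['range_z'][v,u]; e,d=ray(c,u,v); return (e+d*z).round(4)
c=dict(np.load('pics/t2.npz'))
for n,u,v in [('bench',300,310),('bench',300,230),('blank',315,267),('bed',264,262),('bridge',280,250)]: print(n,pt(c,u,v))
c=dict(np.load('pics/w4.npz'))
for n,u,v in [('tipL',270,258),('tipR',289,258),('tip',270,270),('tip',289,290),('blank',270,200),('bed',285,80),('bench',60,150),('fence',200,150)]: print(n,pt(c,u,v))
st()
E
```

```text
bench [ 0.3684 -0.1292 -0.0022]
bench [ 0.5828 -0.128   0.0041]
blank [ 0.4828 -0.1674  0.0283]
bed [ 0.4949 -0.0314  0.0114]
bridge [ 0.5252 -0.0748  0.06  ]
tipL [ 0.4862 -0.1969  0.0595]
tipR [ 0.4787 -0.1967  0.0599]
tip [ 0.4859 -0.1971  0.0714]
tip [ 0.4795 -0.1966  0.0864]
blank [ 0.4859 -0.2132  0.0299]
bed [ 0.4763 -0.2661  0.012 ]
bench [ 0.5943 -0.238  -0.0007]
fence [ 0.5172 -0.2367  0.0219]
t6.80 p [ 0.4837 -0.1855  0.0304] psi 177.2 tilt [-0.005 -0.01  -1.   ] q [-0.36  0.43 -0.23  0.91 -0.01 -1.88] F [0.3 0.  0.2] M [ 0.02  0.02 -0.03] w 0.0001
```

```bash
python3 - <<'E'
from h import *
def pt(c,u,v):
    z=c['range_z'][v,u]; e,d=ray(c,u,v); return (e+d*z).round(4)
c=dict(np.load('pics/w4.npz'))
for v in range(244,300,4): print(v,[pt(c,u,v) for u in (268,290)])
c=dict(np.load('pics/s4.npz'))
print('scene')
for v in range(230,254,2): print(v,[pt(c,u,v) for u in (253,256,258)])
E
```

```text
244 [array([ 0.488 , -0.1918,  0.0298]), array([ 0.4776, -0.1914,  0.0302])]
248 [array([ 0.4881, -0.1898,  0.0299]), array([ 0.4777, -0.1893,  0.03  ])]
252 [array([ 0.4882, -0.1881,  0.0307]), array([ 0.4778, -0.1869,  0.0289])]
256 [array([ 0.487 , -0.1971,  0.0579]), array([ 0.4783, -0.1965,  0.0574])]
260 [array([ 0.4869, -0.1972,  0.0623]), array([ 0.4784, -0.1968,  0.0623])]
264 [array([ 0.4868, -0.1969,  0.0653]), array([ 0.4785, -0.196 ,  0.0643])]
268 [array([ 0.4868, -0.1963,  0.0677]), array([ 0.4786, -0.1964,  0.0689])]
272 [array([ 0.4867, -0.1968,  0.0723]), array([ 0.4788, -0.1965,  0.0726])]
276 [array([ 0.4865, -0.1971,  0.0762]), array([ 0.4789, -0.1973,  0.0775])]
280 [array([ 0.4865, -0.1966,  0.0783]), array([ 0.479 , -0.196 ,  0.0779])]
284 [array([ 0.4864, -0.1968,  0.0819]), array([ 0.4791, -0.1964,  0.0818])]
288 [array([ 0.4863, -0.1969,  0.0849]), array([ 0.4792, -0.1964,  0.0847])]
292 [array([ 0.4863, -0.1967,  0.0873]), array([ 0.4792, -0.1965,  0.0876])]
296 [array([ 0.4862, -0.1964,  0.0894]), array([ 0.4793, -0.1959,  0.0891])]
scene
230 [array([ 0.4
[... 639 characters left out ...]
9, -0.1979,  0.0824])]
242 [array([ 0.4725, -0.1963,  0.0795]), array([ 0.4848, -0.1906,  0.0736]), array([ 0.488 , -0.1971,  0.0756])]
244 [array([ 0.4747, -0.1909,  0.0701]), array([ 0.4814, -0.1968,  0.0708]), array([ 0.4891, -0.1943,  0.0676])]
246 [array([ 0.4731, -0.1936,  0.0652]), array([ 0.4817, -0.1956,  0.0637]), array([ 0.4892, -0.1934,  0.0607])]
248 [array([ 0.4746, -0.1898,  0.0566]), array([ 0.4796, -0.1994,  0.0595]), array([ 0.4874, -0.1964,  0.0559])]
250 [array([ 0.4904, -0.1555,  0.03  ]), array([ 0.5001, -0.1559,  0.0274]), array([ 0.5064, -0.1567,  0.026 ])]
252 [array([ 0.4818, -0.1731,  0.0338]), array([ 0.4911, -0.1741,  0.0316]), array([ 0.4965, -0.1764,  0.031 ])]
```

```bash
python3 - <<'E'
from h import *
def pt(c,u,v):
    z=c['range_z'][v,u]; e,d=ray(c,u,v); return (e+d*z).round(4)
for f in ('w1','w2','w4'):
    c=dict(np.load(f'pics/{f}.npz')); print(f,c['eye'],[pt(c,268,v) for v in (250,253,254,255,256,257,258)])
E
```

```text
w1 [ 0.48631553 -0.35943302  0.3661036 ] [array([ 0.4905, -0.2258,  0.0297]), array([ 0.4905, -0.2225,  0.0293]), array([ 0.488 , -0.3026,  0.2273]), array([ 0.488 , -0.3021,  0.2272]), array([ 0.488 , -0.303 ,  0.2304]), array([ 0.488 , -0.3029,  0.2311]), array([ 0.488 , -0.3025,  0.2313])]
w2 [ 0.47269626 -0.35855739  0.22254191] [array([ 0.4802, -0.2754,  0.0119]), array([ 0.4803, -0.273 ,  0.0109]), array([ 0.4777, -0.3024,  0.0846]), array([ 0.4777, -0.302 ,  0.0846]), array([ 0.4777, -0.3022,  0.0861]), array([ 0.4777, -0.3019,  0.0864]), array([ 0.4776, -0.3024,  0.0888])]
w4 [ 0.4803551  -0.25264293  0.19481384] [array([ 0.4882, -0.1886,  0.0295]), array([ 0.4883, -0.1874,  0.0302]), array([ 0.4871, -0.1971,  0.0558]), array([ 0.487 , -0.1971,  0.0569]), array([ 0.487 , -0.1971,  0.0579]), array([ 0.487 , -0.197 ,  0.0587]), array([ 0.4869, -0.1974,  0.0607])]
```

Both cameras agree that the real fingertips are about 25.5 mm above the reported TCP height. The text says they should be 11 mm below it. The last push therefore passed over the blank without touching it. From here I'll set heights from the camera measurement. First I'll back off and go lower.

send_rows([
  [[0,-0.013,0,0],[0,-0.013,0,0],[0,-0.013,0,0],[0,-0.013,0,0],[0,-0.013,0,0],[0,-0.013,0,0],[0,-0.013,0,0],[0,0,0,0]],
])

```text
clock: 7.6
eef_pos: [0.4786, -0.2874, 0.0316]
tool_rot: [0.026, 1.0, -0.006, -0.002]
ft_force: [0.6, -0.2, 0.6]
grip_width: -0.0001
```

```bash
python3 - <<'E'
from h import *
st()
E
```

```text
t7.60 p [ 0.4786 -0.2874  0.0316] psi 177.0 tilt [-0.004 -0.012 -1.   ] q [-0.53  0.49 -0.12  0.96 -0.01 -2.05] F [ 0.6 -0.2  0.6] M [ 0.07  0.01 -0.01] w -0.0001
```

Down about 36 mm, to a reported z of about -0.005.

send_rows([
  [[0,0.001,0.006,0],[0,0,0.006,0],[0,0,0.006,0],[0,0,0.005,0],[0,0,0.004,0],[0,0,0.003,0],[0,0,0.002,0],[0,0,0,0]],
])

```text
clock: 8.4
eef_pos: [0.4776, -0.2839, -0.0045]
tool_rot: [0.025, 1.0, -0.005, -0.003]
ft_force: [0.2, -0.2, -1.0]
grip_width: -0.0004
```

```bash
python3 - <<'E'
from h import *
st()
def pt(c,u,v):
    z=c['range_z'][v,u]; e,d=ray(c,u,v); return (e+d*z).round(4)
c=snap('wrist','w5.png');print([pt(c,268,v) for v in (250,253,255,257,260,264)])
E
```

```text
t8.40 p [ 0.4776 -0.2839 -0.0045] psi 177.2 tilt [-0.007 -0.009 -1.   ] q [-0.53  0.53 -0.16  0.88 -0.01 -2.05] F [ 0.2 -0.2 -1. ] M [-0.02 -0.06  0.  ] w -0.0004
[array([ 4.819e-01, -2.899e-01,  3.000e-04]), array([ 0.4821, -0.2879, -0.001 ]), array([ 0.4811, -0.296 ,  0.0217]), array([ 0.481 , -0.2959,  0.0235]), array([ 0.481 , -0.296 ,  0.0266]), array([ 0.4809, -0.2959,  0.0304])]
```

View pics/w5.png

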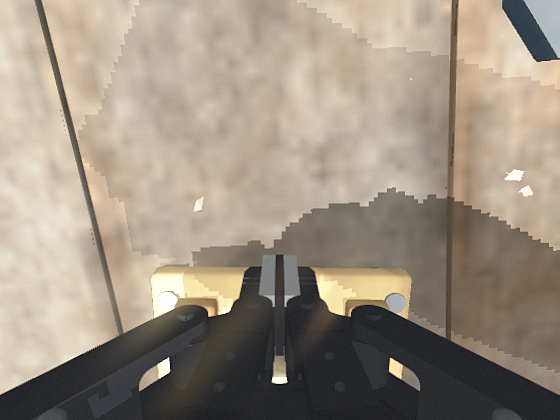

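send_rows([
  [[0,0.006,0,0],[0,0.006,0,0],[0,0.006,0,0],[0,0.006,0,0],[0,0.006,0,0],[0,0.005,0,0],[0,0.005,0,0],[0,0.005,0,0]],
])

```text
clock: 9.25
eef_pos: [0.481, -0.236, -0.0036]
tool_rot: [0.025, 1.0, -0.006, -0.002]
ft_force: [-1.0, 0.1, -0.4]
grip_width: 0.0002
```

```bash
python3 - <<'E'
from h import *
st();c=snap('top','t6.png')
cr=c['image'][225:305,230:370];cv2.imwrite('pics/t6c.png',cv2.resize(cr,None,fx=5.5,fy=5.5,interpolation=cv2.INTER_CUBIC)[:,:,::-1])
E
```

```text
t9.25 p [ 0.481  -0.236  -0.0036] psi 177.1 tilt [-0.004 -0.011 -1.   ] q [-0.45  0.5  -0.22  0.85 -0.01 -1.97] F [-1.   0.1 -0.4] M [-0.09  0.03 -0.04] w 0.0002
```

View pics/t6c.png

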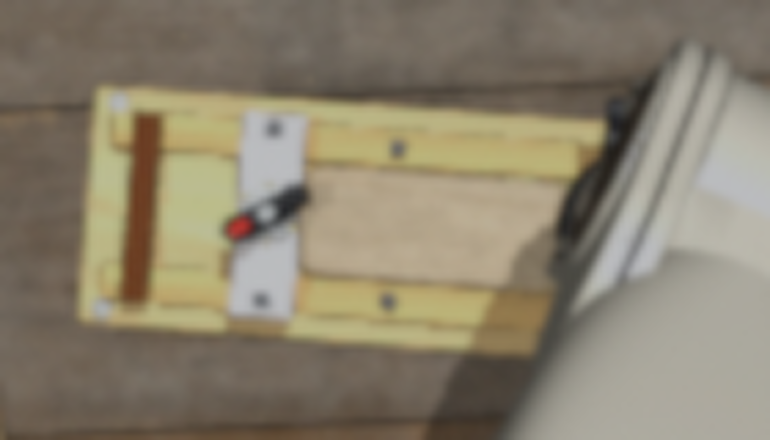

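The blank is moving. Its far end has gone under the bridge. I'll keep pushing; there are about 59 mm to go.

send_rows([
  [[0,0.005,0,0],[0,0.005,0,0],[0,0.005,0,0],[0,0.005,0,0],[0,0.005,0,0],[0,0.005,0,0],[0,0.005,0,0],[0,0.004,0,0]],
])

```text
clock: 10.1
eef_pos: [0.4835, -0.1939, -0.0037]
tool_rot: [0.025, 1.0, -0.006, -0.002]
ft_force: [-0.2, -0.2, 0.3]
grip_width: -0.0001
```

```bash
python3 - <<'E'
from h import *
st()
E
```

```text
t10.10 p [ 0.4835 -0.1939 -0.0037] psi 177.1 tilt [-0.004 -0.012 -1.   ] q [-0.37  0.47 -0.26  0.83 -0.01 -1.89] F [-0.2 -0.2  0.3] M [-0.21 -0.03  0.02] w -0.0001
```

send_rows([
  [[0,0.003,0,0],[0,0.003,0,0],[0,0.002,0,0],[0,0.002,0,0],[0,0.002,0,0],[0,0.002,0,0],[0,0.001,0,0],[0,0.001,0,0]],
])

```text
clock: 10.9
eef_pos: [0.4846, -0.1766, -0.0038]
tool_rot: [0.025, 1.0, -0.006, -0.002]
ft_force: [0.9, -1.6, 0.4]
grip_width: -0.0
```

```bash
python3 - <<'E'
from h import *
st();c=snap('top','t7.png')
cr=c['image'][225:305,230:370];cv2.imwrite('pics/t7c.png',cv2.resize(cr,None,fx=5.5,fy=5.5,interpolation=cv2.INTER_CUBIC)[:,:,::-1])
E
```

```text
t10.90 p [ 0.4846 -0.1766 -0.0038] psi 177.1 tilt [-0.003 -0.013 -1.   ] q [-0.34  0.47 -0.28  0.83 -0.01 -1.86] F [ 0.9 -1.6  0.4] M [-0.17  0.04  0.  ] w -0.0000
```

View pics/t7c.png

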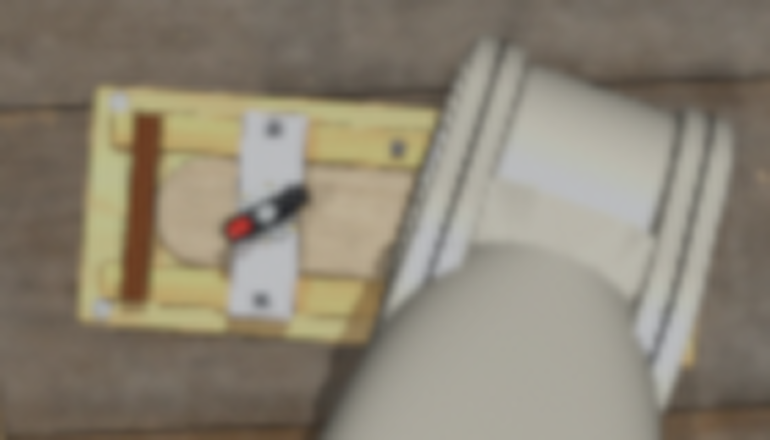

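send_rows([
  [[0,0.001,0,0],[0,0.001,0,0],[0,0.001,0,0],[0,0.001,0,0],[0,0.001,0,0],[0,0.001,0,0],[0,0.001,0,0],[0,0.001,0,0]],
])

```text
clock: 11.75
eef_pos: [0.4854, -0.176, -0.0034]
tool_rot: [0.028, 1.0, -0.014, -0.001]
ft_force: [-0.7, -5.4, -0.1]
grip_width: -0.0
```

```bash
python3 - <<'E'
from h import *
st()
E
```

```text
t11.75 p [ 0.4854 -0.176  -0.0034] psi 176.8 tilt [-0.003 -0.028 -1.   ] q [-0.33  0.46 -0.28  0.82 -0.03 -1.85] F [-0.7 -5.4 -0.1] M [-1.13  0.04 -0.02] w -0.0000
```

send_rows([
  [[0,-0.003,0,0],[0,-0.004,0,0],[0,-0.004,-0.005,0],[0,0,-0.025,0],[0,0,-0.035,-3],[0,0,-0.035,-3],[0,0,-0.035,-3],[0,0.01,-0.02,-3]],
])

```text
clock: 12.55
eef_pos: [0.48, -0.1703, 0.1533]
tool_rot: [-0.081, 0.997, -0.007, -0.008]
ft_force: [0.2, 0.7, -0.2]
grip_width: -0.0002
```

```bash
python3 - <<'E'
from h import *
plan([.4906,-.0708,.14],207,8)
c=snap('top','t8.png')
cr=c['image'][225:305,230:370];cv2.imwrite('pics/t8c.png',cv2.resize(cr,None,fx=5.5,fy=5.5,interpolation=cv2.INTER_CUBIC)[:,:,::-1])
E
```

```text
t12.55 p [ 0.48   -0.1703  0.1533] psi -170.7 tilt [-0.014 -0.014 -1.   ] q [-0.33  0.3  -0.07  1.21 -0.02 -2.06] F [ 0.2  0.7 -0.2] M [ 0.01 -0.08 -0.05] w -0.0002
[np.float64(-0.0033), np.float64(0.0121), np.float64(0.0017), np.float64(-2.22)]
[np.float64(-0.0038), np.float64(0.0119), np.float64(0.0017), np.float64(-2.22)]
[np.float64(-0.0042), np.float64(0.0118), np.float64(0.0017), np.float64(-2.22)]
[np.float64(-0.0047), np.float64(0.0116), np.float64(0.0017), np.float64(-2.22)]
[np.float64(-0.0051), np.float64(0.0114), np.float64(0.0017), np.float64(-2.22)]
[np.float64(-0.0056), np.float64(0.0112), np.float64(0.0017), np.float64(-2.22)]
[np.float64(-0.006), np.float64(0.011), np.float64(0.0017), np.float64(-2.22)]
[np.float64(-0.0064), np.float64(0.0107), np.float64(0.0017), np.float64(-2.22)]
```

View pics/t8c.png

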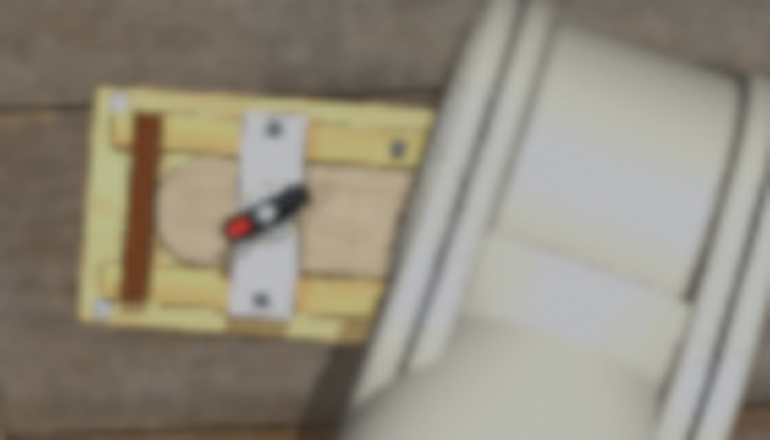

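send_rows([
  [[-0.003,0.012,0,-2.2],[-0.004,0.012,0,-2.2],[-0.004,0.012,0,-2.2],[-0.005,0.012,0,-2.2],[-0.005,0.011,0,-2.2],[-0.006,0.011,0,-2.2],[-0.006,0.011,0,-2.2],[0,0,0,0]],
], hand=-0.3)

```text
clock: 13.4
eef_pos: [0.4881, -0.0717, 0.1519]
tool_rot: [-0.228, 0.974, -0.003, -0.009]
ft_force: [-0.3, -0.5, 0.4]
grip_width: 0.0552
```

```bash
python3 - <<'E'
from h import *
st()
c=snap('wrist','w9.png')
st()
E
```

```text
t13.40 p [ 0.4881 -0.0717  0.1519] psi -153.7 tilt [-0.016 -0.011 -1.   ] q [-0.14  0.27 -0.11  1.21 -0.01 -2.17] F [-0.3 -0.5  0.4] M [-0.02  0.    0.04] w 0.0552
t13.45 p [ 0.4882 -0.0724  0.152 ] psi -153.8 tilt [-0.016 -0.011 -1.   ] q [-0.14  0.27 -0.11  1.21 -0.01 -2.17] F [0.4 0.5 0.1] M [ 0.01 -0.02  0.02] w 0.0556
```

View pics/w9.png

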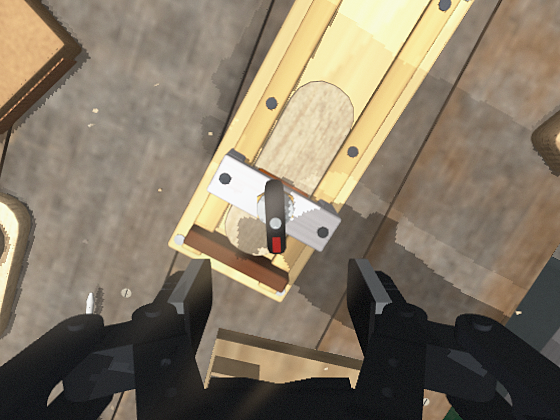

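```bash
python3 - <<'E'
from h import *
c=dict(np.load('pics/w9.npz'))
im=c['image'].astype(int); 
dark=((im.sum(2)<120)|((im[:,:,0]>120)&(im[:,:,1]<60))).astype(np.uint8); dark[:170]=0;dark[262:]=0;dark[:,:255]=0;dark[:,300:]=0
n,l,s,ce=cv2.connectedComponentsWithStats(dark); print(s,ce)
k=cv2.imwrite('pics/w9c.png',cv2.resize(c['image'][160:270,220:350],None,fx=5,fy=5)[:,:,::-1])
a=onz(c,277.5,252,.102);b=onz(c,274.5,181,.102);print(a,b,(a+b)/2,np.linalg.norm(a-b),np.degrees(np.arctan2(*(a-b)[1::-1])))
print(onz(c,276,222,.102))
E
```

```text
[[     0      0    560    420 234951]
 [   267    182      1      1      1]
 [   268    228     17     26    217]
 [   255    256     16      6     27]
 [   258    259      1      1      1]
 [   255    261      1      1      1]
 [   258    261      1      1      1]
 [   261    261      1      1      1]] [[279.50487974 209.46170052]
 [267.         182.        ]
 [276.76497696 244.15668203]
 [262.66666667 257.7037037 ]
 [258.         259.        ]
 [255.         261.        ]
 [258.         261.        ]
 [261.         261.        ]]
[ 0.47948045 -0.05623967  0.102     ] [ 0.50083088 -0.0955679   0.102     ] [ 0.49015566 -0.07590378  0.102     ] 0.04474986651287717 118.4965636773597
[ 0.4889073  -0.07330835  0.102     ]
```

View pics/w9c.png

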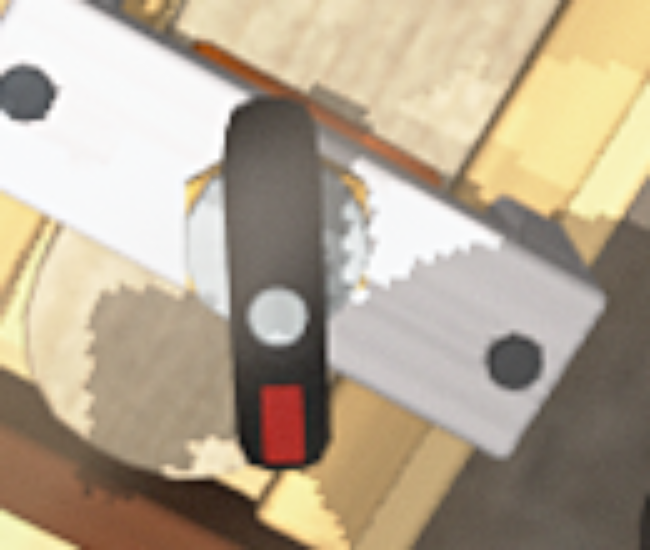

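send_rows([
  [[0,0,0.016,-1],[0,0,0.016,-1],[0,0,0.016,-0.5],[0,0,0.016,0],[0,0,0.014,0],[0,0,0.008,0],[0,0,0.004,0],[0,0,0,0]],
])

```text
clock: 14.25
eef_pos: [0.4888, -0.0766, 0.0602]
tool_rot: [-0.247, 0.969, -0.006, -0.007]
ft_force: [-0.6, -0.1, -0.1]
grip_width: 0.0554
```

```bash
python3 - <<'E'
from h import *
st()
c=snap('wrist','w10.png')
plan([.4892,-.0728,.053],208.5,4)
E
```

```text
t14.25 p [ 0.4888 -0.0766  0.0602] psi -151.4 tilt [-0.011 -0.015 -1.   ] q [-0.14  0.36 -0.25  0.97 -0.02 -2.22] F [-0.6 -0.1 -0.1] M [-0.   -0.03 -0.02] w 0.0554
t14.30 p [ 0.4891 -0.0767  0.0606] psi -151.4 tilt [-0.011 -0.015 -1.   ] q [-0.14  0.36 -0.25  0.97 -0.02 -2.22] F [-0.7  0.  -0.1] M [-0.05  0.    0.04] w 0.0555
[np.float64(-0.0005), np.float64(0.0008), np.float64(0.0019), np.float64(0.03)]
[np.float64(-0.0005), np.float64(0.0008), np.float64(0.0019), np.float64(0.03)]
[np.float64(-0.0005), np.float64(0.0008), np.float64(0.0019), np.float64(0.03)]
[np.float64(-0.0005), np.float64(0.0008), np.float64(0.0019), np.float64(0.03)]
```

View pics/w10.png

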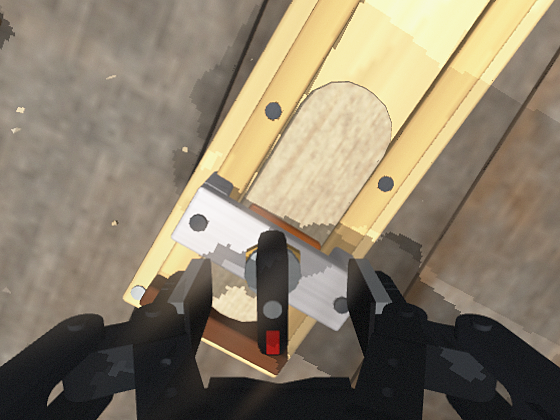

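```bash
python3 - <<'E'
from h import *
c=dict(np.load('pics/w10.npz'))
a=onz(c,272.5,310,.102);b=onz(c,273,354,.102);print(a,b,np.degrees(np.arctan2(*(b-a)[1::-1])))
plan([a[0],a[1],.053],208.5,6)
E
```

```text
[ 0.48878869 -0.07219944  0.102     ] [ 0.47971771 -0.05579476  0.102     ] 118.94044138858925
t14.30 p [ 0.4891 -0.0767  0.0606] psi -151.4 tilt [-0.011 -0.015 -1.   ] q [-0.14  0.36 -0.25  0.97 -0.02 -2.22] F [-0.7  0.  -0.1] M [-0.05  0.    0.04] w 0.0555
[np.float64(-0.0003), np.float64(0.0007), np.float64(0.0013), np.float64(0.02)]
[np.float64(-0.0003), np.float64(0.0007), np.float64(0.0013), np.float64(0.02)]
[np.float64(-0.0003), np.float64(0.0007), np.float64(0.0013), np.float64(0.02)]
[np.float64(-0.0003), np.float64(0.0007), np.float64(0.0013), np.float64(0.02)]
[np.float64(-0.0003), np.float64(0.0007), np.float64(0.0013), np.float64(0.02)]
[np.float64(-0.0003), np.float64(0.0007), np.float64(0.0013), np.float64(0.02)]
```

send_rows([
  [[-0.001,0.001,0.002,0],[-0.001,0.001,0.002,0],[0,0.001,0.002,0],[0,0.001,0.001,0],[0,0,0,0],[0,0,0,0],[0,0,0,0],[0,0,0,0]],
])

```text
clock: 15.1
eef_pos: [0.491, -0.0721, 0.0554]
tool_rot: [-0.247, 0.969, -0.007, -0.005]
ft_force: [-0.5, 0.2, 0.4]
grip_width: 0.0553
```

send_rows([
  [[0,0,0,0],[0,0,0,0],[0,0,0,0],[0,0,0,0],[0,0,0,0],[0,0,0,0],[0,0,0,0],[0,0,0,0]],
], hand=1)

```text
clock: 15.9
eef_pos: [0.49, -0.0727, 0.0557]
tool_rot: [-0.247, 0.969, -0.007, -0.005]
ft_force: [-1.4, -0.6, 1.1]
grip_width: 0.0106
```

```bash
python3 - <<'E'
from h import *
st()
c=snap('wrist','w11.png')
E
```

```text
t15.90 p [ 0.49   -0.0727  0.0557] psi -151.4 tilt [-0.007 -0.016 -1.   ] q [-0.14  0.36 -0.26  0.96 -0.02 -2.21] F [-1.4 -0.6  1.1] M [ 0.07 -0.05  0.08] w 0.0106
```

View pics/w11.png

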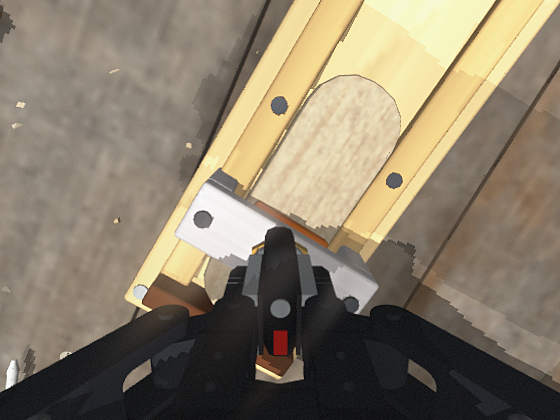

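send_rows([
  [[0,0,0,4],[0,0,0,7],[0,0,0,7],[0,0,0,7],[0,0,0,7],[0,0,0,7],[0,0,0,7],[0,0,0,7]],
])

```text
clock: 16.75
eef_pos: [0.4891, -0.0727, 0.0557]
tool_rot: [0.229, 0.973, -0.009, -0.003]
ft_force: [-1.1, 0.0, 1.6]
grip_width: 0.0105
```

```bash
python3 - <<'E'
from h import *
st()
E
```

```text
t16.75 p [ 0.4891 -0.0727  0.0557] psi 153.5 tilt [-0.009 -0.016 -1.   ] q [-0.14  0.36 -0.26  0.96 -0.02 -1.24] F [-1.1  0.   1.6] M [0.08 0.2  0.04] w 0.0105
```

send_rows([
  [[0,0,0,7],[0,0,0,7],[0,0,0,7],[0,0,0,7],[0,0,0,7],[0,0,0,7],[0,0,0,7],[0,0,0,7]],
])

```text
clock: 17.55
eef_pos: [0.4887, -0.0718, 0.0557]
tool_rot: [0.675, 0.738, -0.009, 0.001]
ft_force: [-0.8, -0.6, 1.0]
grip_width: 0.0107
```

send_rows([
  [[0,0,0,6],[0,0,0,6],[0,0,0,6],[0,0,0,5],[0,0,0,5],[0,0,0,4],[0,0,0,3],[0,0,0,0]],
])

```text
clock: 18.35
eef_pos: [0.4889, -0.0712, 0.0557]
tool_rot: [0.873, 0.489, -0.007, 0.001]
ft_force: [-1.7, -1.4, -0.2]
grip_width: 0.0112
```

```bash
python3 - <<'E'
from h import *
st()
c=snap('wrist','w12.png')
E
```

```text
t18.35 p [ 0.4889 -0.0712  0.0557] psi 58.5 tilt [-0.011 -0.01  -1.   ] q [-0.14  0.36 -0.26  0.96 -0.01  0.41] F [-1.7 -1.4 -0.2] M [ 0.27  0.09 -0.08] w 0.0112
```

View pics/w12.png

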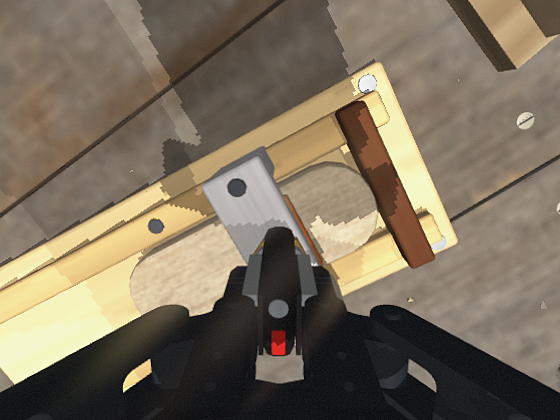

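send_rows([
  [[0,0,0,4],[0,0,0,4],[0,0,0,4],[0,0,0,4],[0,0,0,3],[0,0,0,3],[0,0,0,3],[0,0,0,3]],
])

```text
clock: 19.2
eef_pos: [0.4891, -0.071, 0.0557]
tool_rot: [0.965, 0.261, -0.006, 0.003]
ft_force: [-1.1, -2.3, 2.1]
grip_width: 0.0107
```

```bash
python3 - <<'E'
from h import *
st()
E
```

```text
t19.20 p [ 0.4891 -0.071   0.0557] psi 30.3 tilt [-0.011 -0.009 -1.   ] q [-0.14  0.36 -0.26  0.96 -0.01  0.91] F [-1.1 -2.3  2.1] M [-0.04  0.15  1.7 ] w 0.0107
```

send_rows([
  [[0,0,0,1],[0,0,0,1],[0,0,0,1],[0,0,0,1],[0,0,0,1],[0,0,0,1],[0,0,0,1],[0,0,0,1]],
])

```text
clock: 20.0
eef_pos: [0.4891, -0.0711, 0.0559]
tool_rot: [0.98, 0.201, -0.007, 0.005]
ft_force: [-2.1, -3.3, 2.0]
grip_width: 0.0111
```

```bash
python3 - <<'E'
from h import *
st()
c=snap('wrist','w13.png');snap('top','t13.png')
E
```

```text
t20.00 p [ 0.4891 -0.0711  0.0559] psi 23.2 tilt [-0.011 -0.013 -1.   ] q [-0.13  0.36 -0.26  0.96 -0.01  1.03] F [-2.1 -3.3  2. ] M [-0.38  0.18  3.68] w 0.0111
```

View pics/w13.png

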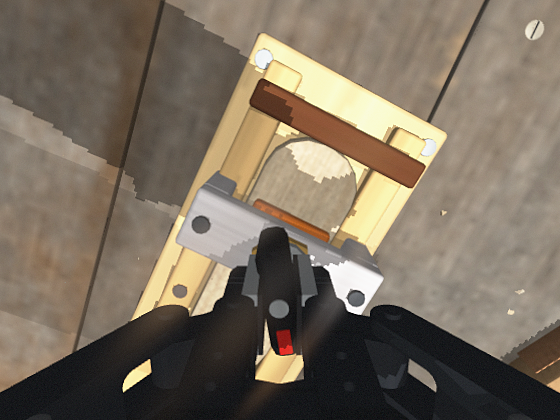

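send_rows([
  [[0,0,0,-3],[0,0,0,-6],[0,0,0,-7],[0,0,0,-7],[0,0,0,-7],[0,0,0,-7],[0,0,0,-7],[0,0,0,-7]],
])

```text
clock: 20.9
eef_pos: [0.4887, -0.0711, 0.0557]
tool_rot: [0.806, 0.591, -0.005, -0.002]
ft_force: [-1.2, -0.3, 1.2]
grip_width: 0.0106
```

```bash
python3 - <<'E'
from h import *
st()
E
```

```text
t20.90 p [ 0.4887 -0.0711  0.0557] psi 72.5 tilt [-0.011 -0.002 -1.   ] q [-0.14  0.36 -0.26  0.96 -0.    0.16] F [-1.2 -0.3  1.2] M [ 0.04  0.21 -0.09] w 0.0106
```

send_rows([
  [[0,0,0,-7],[0,0,0,-7],[0,0,0,-7],[0,0,0,-7],[0,0,0,-7],[0,0,0,-7],[0,0,0,-6],[0,0,0,-3]],
])

```text
clock: 21.7
eef_pos: [0.4888, -0.0717, 0.0557]
tool_rot: [0.492, 0.871, 0.002, -0.006]
ft_force: [-1.5, 1.0, 0.8]
grip_width: 0.0107
```

```bash
python3 - <<'E'
from h import *
st()
c=snap('wrist','w14.png');snap('top','t14.png')
cv2.imwrite('pics/w14c.png',cv2.resize(c['image'][200:380,200:360],None,fx=3.3,fy=3.3)[:,:,::-1])
E
```

```text
t21.70 p [ 0.4888 -0.0717  0.0557] psi 121.1 tilt [-0.009  0.009 -1.   ] q [-0.15  0.36 -0.26  0.96  0.01 -0.69] F [-1.5  1.   0.8] M [-0.26  0.19 -0.1 ] w 0.0107
```

View pics/w14.png

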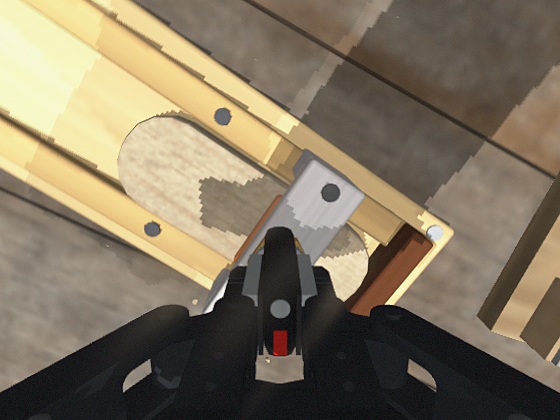

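View pics/w14c.png

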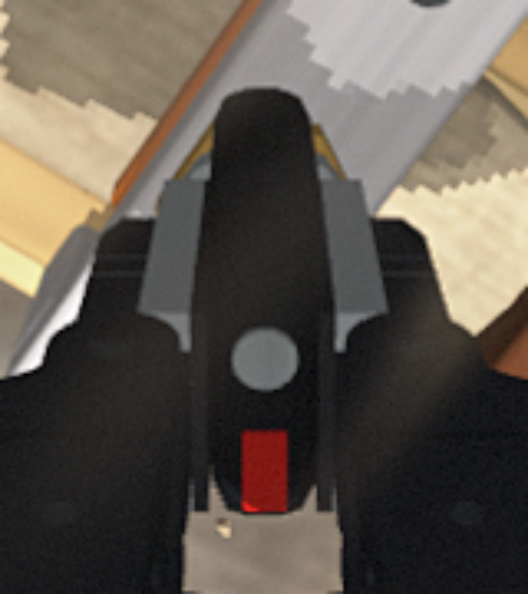

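```bash
python3 - <<'E'
from h import *
c=dict(np.load('pics/w14.npz'))
yd=np.array([.0597,.998]);o=np.array([.487,-.1307]);xd=np.array([.998,-.0597])
def G(u,v,z):
    p=onz(c,u,v,z)[:2]-o; return (round(p@xd*1e3,1),round(p@yd*1e3,1))
print('near end',[G(*q,.03) for q in [(118,165),(120,150),(126,138),(135,127),(122,185)]])
print('far end', [G(*q,.03) for q in [(366,283),(369,270),(363,255)]])
print('wing axis',G(280,309,.102),'bridge screw',G(330,192,.061),'fence screws',G(223,116,.022),G(152,229,.022))
print('guide corner',G(453,240,.012),'stop top near corner',G(402,222,.038))
st()
c=snap('scene','s14.png')
cv2.imwrite('pics/s14c.png',cv2.resize(c['image'][180:300,130:330],None,fx=4,fy=4,interpolation=cv2.INTER_CUBIC)[:,:,::-1])
E
```

```text
near end [(np.float64(11.8), np.float64(-32.0)), (np.float64(4.5), np.float64(-34.7)), (np.float64(-2.5), np.float64(-35.1)), (np.float64(-9.8), np.float64(-34.0)), (np.float64(19.9), np.float64(-25.4))]
far end [(np.float64(-7.4), np.float64(114.1)), (np.float64(-14.6), np.float64(110.6)), (np.float64(-19.8), np.float64(102.3))]
wing axis (np.float64(-1.0), np.float64(58.5)) bridge screw (np.float64(-41.3), np.float64(58.1)) fence screws (np.float64(-38.4), np.float64(-1.7)) (np.float64(36.0), np.float64(-1.7))
guide corner (np.float64(-54.1), np.float64(148.7)) stop top near corner (np.float64(-47.2), np.float64(104.1))
t21.80 p [ 0.4888 -0.0717  0.0557] psi 121.1 tilt [-0.009  0.008 -1.   ] q [-0.15  0.36 -0.26  0.96  0.01 -0.69] F [-1.1  0.3  1.6] M [-0.22  0.25  0.06] w 0.0111
```

View pics/s14c.png

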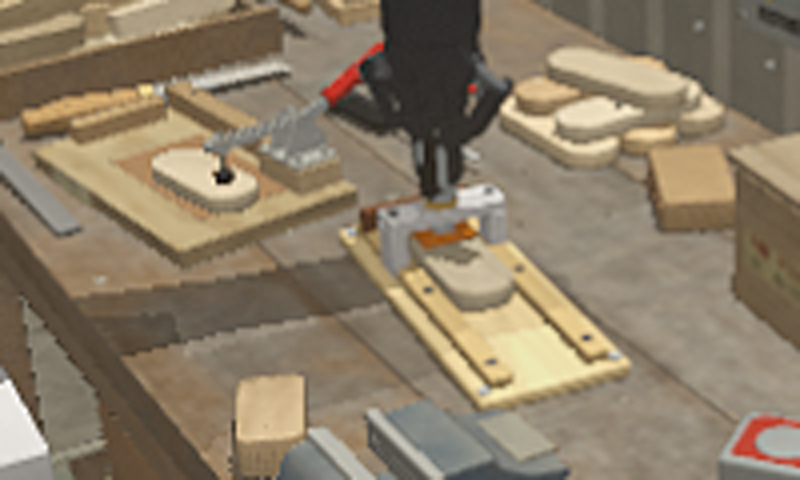

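send_rows([
  [[0,0,0,-2],[0,0,0,0],[0,0,0,0],[0,0,0,0],[0,0,0,0],[0,0,0,0],[0,0,0,0],[0,0,0,0]],
])

```text
clock: 22.65
eef_pos: [0.4888, -0.0717, 0.0557]
tool_rot: [0.48, 0.877, 0.002, -0.006]
ft_force: [-1.0, 0.2, 2.1]
grip_width: 0.0108
```

```bash
python3 - <<'E'
from h import *
st()
print(order.job_done())
E
```

```text
t22.65 p [ 0.4888 -0.0717  0.0557] psi 122.6 tilt [-0.009  0.009 -1.   ] q [-0.15  0.36 -0.26  0.96  0.01 -0.72] F [-1.   0.2  2.1] M [-0.33  0.2   0.06] w 0.0108
the job is handed in; nothing more can be done
None
```

I pushed the blank home and turned the thumbscrew clockwise until it stopped. I then backed it off a quarter turn and handed the job in at 22.7 s with the wing still gripped. No verdict is reported.

**Last checks**
- **Blank:** after back-off, its near end measured -35 mm in guide y, where home is -35. During the push the arm stalled against the end stop at 5.4 N.
- **Screw seated:** the moment on the wrist jumped to 1.7 and then 3.7 N m near the expected stop angle. That confirms the stop, though I did not measure the shoe-to-blank force directly.
- **Back-off:** the wing was square in the jaws, with the joint at about -1.42 rad, estimated from the tool angle and the guide's yaw. The opening read 10.8 mm on the 12 mm wing, and the wing had stopped turning.
- **Bystanders:** the tool never went near them and the pictures show no sign that they moved. I did not measure their positions.

**What disagreed**
- **Fingertip height:** two cameras put the shut fingertips about 25.5 mm above the reported TCP, where the text says 11 mm below. My first push therefore passed over the blank without touching it. I used the camera height from then on.
- **Slip at the stop:** I overturned slightly and the wing twisted about 5 degrees in the jaws. It realigned when I reversed.

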